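# Load a fresh label roll into the pantry's spring-spindle holder

## Task

Load the full roll of jar labels into the wooden roll holder: its sprung pin goes in the tall open-topped channel and is pressed in there, so that the fixed pin at the other end passes the low roofed cup and springs out into it. Leave the roll seated level in both ends, held by its spring, and let go of it. Leave the empty spindle lying where it is.

Things in the scene. Friction and masses are not known exactly. Their poses are not given: they have to be found in the camera images.
- roll_center (a point): Centre of the full label roll (loose, 0.15-0.24 kg): white paper roll 44 mm thick, 100 mm long, axis = its y, lying level 26 mm above the table on square plywood end plates (52 mm, outer faces at y = -55 and +55 mm). Steel pins, 14 mm thick, on the axis: a fixed one ending at y = -73, a sprung one reaching y = +105 when free. Grasp the paper from above, across x. z up.
- spring_pin (a joint): How far the full roll's sprung pin is pushed in: 0 m free (fully out) to 0.042 m fully in, towards the roll's -y. Spring of 140 N/m: 1.4 N when seated in the holder, 6 N fully in. The pin is polished and slides easily along wood (friction 0.2).
- holder_seat (a point): Where the roll's centre lies when seated, 60 mm above the table, with the roll's y axis along this y (along the holder; z up). Wooden holder fixed to the table: 100 x 206 mm foot, 10 mm thick, an end piece at +y (tall) and at -y (low), open elsewhere. Roll centre at y = +10 to +32 mm, sprung pin squeezed against the tall end: the fixed pin clears the low end and can be lowered past it.
- tall_channel (a point): In the tall end piece, on its wall, where the sprung pin's tip rests when seated (pin pushed in 10 mm): y = +95 mm from the seat, same axes and height. Wall 56 mm wide, top 135 mm above the table, facing -y; a rib 8 mm deep along each side leaves an upright channel 36 mm wide, open at the top, ending below in a 45-degree V that centres the pin.
- low_cup (a point): Centre of the seated fixed pin at the mouth of the cup in the low end piece: y = -63 mm from the seat, same axes and height. The cup opens to +y, is 10 mm deep and 36 mm wide, with a 45-degree V floor that centres the pin and a roof: underside 79 mm, top 85 mm above the table. The end piece is 56 mm wide.
- empty_center (a point): Centre of the empty spindle, to be left alone: same end plates and pins, but only a bare cardboard core 18 mm thick between them; its pins do not move. Loose, same axes, centre 26 mm above the table.
Mind the look-alikes: they are no part of the job. What is shaped like the part that bears roll_center but green, purple or yellow is not meant.

How it is judged:
By the outcome, as a careful person would: the job done as asked, in the order asked, and still so for the second after the job is handed in, with the robot touching nothing.
It also fails if it takes over 40 s, if anything falls off the work surface, if the arm or the gripper's body presses on something with over 40 N, if the wrist force passes 120 N, or if a joint passes its speed limit or range.

## Robot

A 6-joint arm with a two-finger parallel gripper is mounted at the origin on the work surface. World frame = base frame: x ahead of the robot, y to its left, z up, the work surface at z = 0. Lengths are in mm, angles in degrees, forces in N, time in s.
With the tool pointing down it reaches from about 350 to 850 mm from the base axis. Payload 8.1 kg.
Tool frame: the origin (TCP) lies midway between the tips of the shut fingers; the grasp point (between the pads) lies 19 mm behind it; z points along the fingers, y is the direction in which the jaws open and shut (so a half turn about z gives the same grasp; the last joint's range is limited). The gripper opens to 85 mm and grips with 20 to 120 N. Pads are 22 mm wide; open, the fingers measure 114 mm over their backs; the gripper's body (76 mm by 85 mm) begins 54 mm behind the grasp point. The pads swing forward as they close: fully open they stand 13 mm farther back than shut.
Start: joints at [72.227, 7.471, 85.268, -0, 87.261, -4.893], TCP at [133.724, 584.913, 231.292] pointing down, gripper open.
Joint ranges: [-169.43, 169.43], [-51.17, 129.36], [1.28, 143.12], [-76.62, 256.62], [0, 156.53], [-152.29, 152.29]. Speed limits (degrees/s): [136.94, 136.94, 159.86, 180, 180, 180].

## Interface

Orientations are given as [roll, pitch, yaw] about the fixed x, y, z axes, in that order (R = Rz(yaw) Ry(pitch) Rx(roll)).
In Python, from bench import telemetry, snapshot, camera_params, job gives the robot as it stands. The module is installed in compiled form; this text tells all that it offers.
- The arm moves only by the shell command python3 -m jog 'ROWS' [FORCE]. ROWS is JSON, a list that holds one entry, the list of rows, each a list of 7 numbers: the shift along the tool's x, y, z in units of 50 mm (1.0 is 50 mm), then the turn, a rotation vector about the tool's x, y, z in units of 2 pi rad (1.0 is 2 pi rad), then the opening, from 0 (shut) to 1 (fully open). In form: [[[dx, dy, dz, rx, ry, rz, claw], ...]]. A call has 1 to 12 rows; each row shifts and turns the commanded pose from where the row before left it, along the tool's axes as they then stand; what a row does not reach is not made up. A row lasts 1/8 s, in which the tool goes at most 62.5 mm and 10.7 degrees, less where a joint would pass 70% of its speed; a pose out of reach is approached as far as the arm can. A call with a number of a shift or a turn outside -1 to 1 is refused whole. A call with a gripper value outside its range is refused whole. The fingers move at their own pace and stop on an object; FORCE is the grip in N (left out, the last holds). Time passes only in rows, so rows that do not move let the fingers close. It gives the time, the measured TCP pose, the force and the opening at its end, in the units of the state.
- telemetry.sense(): the state, without advancing time (a new reading comes with each control period).
- snapshot(name): name is "scene" or "top" or "wrist"; returns (picture, depth): 420x560x3 uint8, red, green, blue; 420x560 float32, mm along the optical axis (not along the pixel's ray), 0 where there is no reading.
- camera_params(name): a dict with "K" (3x3 intrinsics, pixels), "D" ([k1, k2, p1, p2, k3] as OpenCV has them; the pictures are not rectified), "extrinsics" (4x4, takes a point from camera to world coordinates). Camera axes: x right, y down, z forward; pixel columns grow to the right and rows downward; lengths in mm; the calibration is good to about 2 mm. A picture is of the moment at which its call begins: read the wrist's pose just before it. camera_params takes no time and is no camera call; for the wrist camera it gives the pose at the moment of the call.
- job.hand_in(): hands the job in, once; it reports no verdict.
The state is a dict: "time": time; "joint_pos": joint angles; "qd": joint speeds; "joint_efforts": joint torques, N m; "tool_pos": TCP position; "tcp_rot": TCP orientation; "ft_force": force on the tool from outside, world axes, zero at the start; "wrist_torque": the same for the moment, N m; "finger_gap": finger opening in mm.
Only numpy, scipy, OpenCV 4.12 (cv2) and the standard library are available. Lean on these libraries where they do the work, as an engineer would, in place of code of your own. Each camera call takes 0.05 s, during which the arm holds its last target. There are 200 camera calls.

## Working session

There is one attempt and no reset: what is moved stays moved. The work goes in short steps, Python scripts to look and compute and a shell command to move; the robot and the scene stay as the last step left them, time stands still between calls to the robot, and variables do not carry over. Pictures are saved under pics/ and viewed, about 8 in all and at most 12, crops included, and the job is handed in when it is done.

```bash
mkdir -p pics; cat > h.py <<'E'
import numpy as np, cv2
from bench import telemetry, snapshot, camera_params, job
def shot(name, fn):
    p=camera_params(name); im,d=snapshot(name)
    cv2.imwrite(f'pics/{fn}.png', im[...,::-1]); np.savez(f'pics/{fn}.npz',im=im,d=d,K=np.array(p['K']),D=np.array(p['D']),E=np.array(p['extrinsics']))
    return im,d,p
def load(fn): return np.load(f'pics/{fn}.npz')
def world(z, us, vs, depth=None):
    # pixels -> world points by depth
    us=np.asarray(us);vs=np.asarray(vs)
    d=z['d'][vs,us] if depth is None else depth
    n=cv2.undistortPoints(np.stack([us,vs],-1).reshape(-1,1,2).astype(float),z['K'],z['D']).reshape(-1,2)
    P=np.c_[n*np.reshape(d,(-1,1)),np.reshape(d,(-1,1))]
    return P@z['E'][:3,:3].T+z['E'][:3,3]
def plane(z,uv,h):
    n=cv2.undistortPoints(np.array(uv,float).reshape(-1,1,2),z['K'],z['D']).reshape(-1,2)
    r=np.c_[n,np.ones(len(n))]@z['E'][:3,:3].T; o=z['E'][:3,3]
    return o+r*((h-o[2])/r[:,2])[:,None]
E
python3 - <<'E'
from h import *
a,_,_=shot('top','top0'); b,_,_=shot('scene','scene0')
print(telemetry.sense())
for n in('top','scene'): print(load(n+'0')['E'].round(2).tolist())
E
```

```text
{'time': 0.1, 'joint_pos': array([ 7.22288010e+01,  7.51129324e+00,  8.53226758e+01,  1.06603670e-03,
        8.72608467e+01, -4.89292984e+00]), 'qd': array([-0.00223649, -0.12534255, -0.0714435 ,  0.03415947,  0.02982731,
       -0.10202237]), 'joint_efforts': array([ 9.26545399e-04, -5.70948279e+01, -5.01945019e+01, -2.46264681e-04,
        8.11273843e-03,  2.94383210e-05]), 'tool_pos': array([133.54965593, 584.44987932, 230.34747076]), 'tcp_rot': array([-1.79905621e+02, -9.14805674e-03,  1.67121672e+02]), 'ft_force': array([ 0.0750634 , -0.441838  ,  0.05614879]), 'wrist_torque': array([ 0.04794954,  0.02173868, -0.04902749]), 'finger_gap': 85.35442852984417}
[[-0.03, -0.98, 0.18, 225.46], [-1.0, 0.03, 0.01, -79.76], [-0.01, -0.18, -0.98, 1267.67], [0.0, 0.0, 0.0, 1.0]]
[[0.71, 0.55, -0.43, 851.86], [0.7, -0.57, 0.43, -436.58], [-0.01, -0.61, -0.8, 748.82], [0.0, 0.0, 0.0, 1.0]]
```

View pics/top0.png

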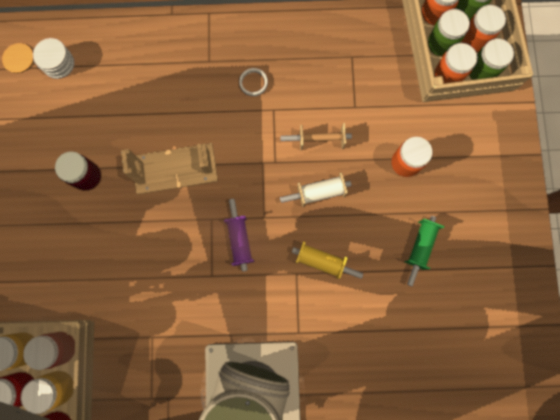

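View pics/scene0.png

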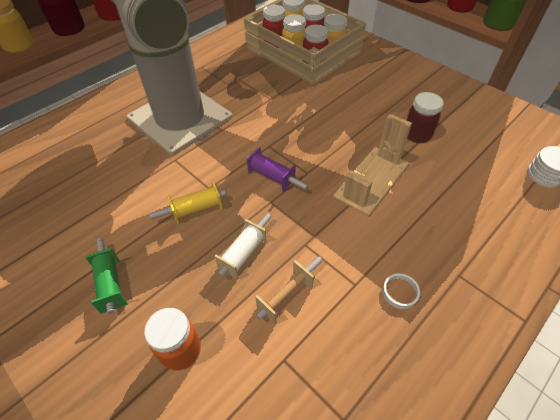

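Top view candidates: white roll (323,190), long pin pointing left. Look-alikes are yellow (322,260), purple (238,240) and green (424,243), plus the empty spindle (325,137). The holder is at (170,168), with its tall end seemingly on the left by the dark jar. I choose the white roll.

```bash
python3 - <<'E'
from h import *
z=load('top0'); im=z['im']
hsv=cv2.cvtColor(im,cv2.COLOR_RGB2HSV)
m=((hsv[...,1]<70)&(hsv[...,2]>150)).astype(np.uint8); m[:165]=0;m[215:]=0;m[:,:270]=0;m[:,370:]=0
n,l,s,c=cv2.connectedComponentsWithStats(m);k=1+s[1:,4].argmax();v,u=np.where(l==k);print('roll px',s[k],c[k])
P=world(z,u,v);print(P[:,2].mean(),np.percentile(P[:,2],[5,50,95]))
Q=plane(z,np.c_[u,v],40);q=Q[:,:2];mu=q.mean(0);w,V=np.linalg.eigh(np.cov((q-mu).T));a=V[:,1]*np.sign(V[1,1]);print('roll',mu,'axis',a,np.degrees(np.arctan2(a[1],a[0])),np.ptp(q@a))
# holder points
vv,uu=np.mgrid[135:200,110:225];P=world(z,uu.ravel(),vv.ravel());
for lo,hi in((5,20),(60,95),(110,150)):
  k=(P[:,2]>lo)&(P[:,2]<hi);q=P[k][:,:2]; print(lo,k.sum(),q.mean(0),cv2.minAreaRect(q.astype(np.float32)))
big=cv2.resize(im[120:210,105:365],None,fx=3,fy=3,interpolation=cv2.INTER_CUBIC);cv2.imwrite('pics/crop0.png',big[...,::-1])
E
```

```text
roll px [303 178  41  24 629] [322.80604134 189.44674086]
43.98211972964504 [34.49877664 44.8410126  50.18855145]
roll [ 468.36588237 -183.62206341] axis [-0.2153799   0.97653034] 102.43781608256798 97.4559688890485
5 2664 [539.6140015  187.78848171] ((546.8538208007812, 206.70059204101562), (293.2054138183594, 167.35877990722656), 88.0794677734375)
60 362 [543.81133865 159.96978458] ((542.4473266601562, 186.17459106445312), (56.94158172607422, 187.86404418945312), 7.837189674377441)
110 226 [529.86788177 270.67491233] ((530.9317016601562, 270.6661682128906), (56.54115676879883, 19.286876678466797), 7.93536901473999)
```

View pics/crop0.png

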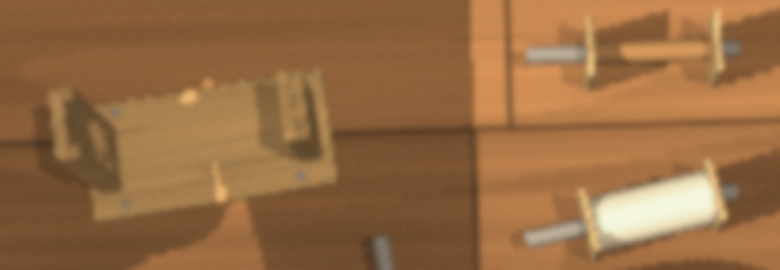

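The crop confirms it: white roll with its longer (sprung) pin to the left, plain wooden holder with the tall end left. Rough poses: roll (468,-184) with axis at 102.4°, seat about (544,175) with axis at 97.8°. I'll look at the holder from above first.

```bash
python3 -m jog '[[[-0.98,-0.615,-0.1,0,0,0,1],[-0.98,-0.615,-0.1,0,0,0,1],[-0.98,-0.615,-0.1,0,0,0,1],[-0.98,-0.615,-0.1,0,0,0,1],[-0.98,-0.615,-0.1,0,0,0,1],[-0.98,-0.615,-0.1,0,0,0,1],[-0.98,-0.615,-0.1,0,0,0,1],[-0.98,-0.615,-0.1,0,0,0,1],[-0.98,-0.615,-0.1,0,0,0,1],[-0.98,-0.615,-0.1,0,0,0,1],[0,0,0,0,0,0.0275,1],[0,0,0,0,0,0.0275,1]]]' 80
python3 -m jog '[[[0,0,0,0,0,0.0275,1],[0,0,0,0,0,0.0275,1],[0,0,0,0,0,0.0275,1],[0,0,0,0,0,0.0275,1],[0,0,0,0,0,0.0275,1],[0,0,0,0,0,0,1]]]'
python3 - <<'E'
from h import *
print(telemetry.sense()); shot('wrist','w1'); print(load('w1')['E'].round(2))
E
```

```text
time: 1.6
tool_pos: [543.1, 174.8, 280.5]
tcp_rot: [-179.9, -0.1, 146.9]
ft_force: [0.8, 0.1, 0.0]
finger_gap: 85.8
time: 2.35
tool_pos: [542.6, 175.9, 280.8]
tcp_rot: [-179.9, 0.0, 97.9]
ft_force: [-0.7, 1.1, -0.9]
finger_gap: 85.2
{'time': 2.35, 'joint_pos': array([ 1.28094771e+01,  2.04059524e+00,  8.58677900e+01, -1.91101532e-03,
        9.21433358e+01,  4.92713904e+00]), 'qd': array([-2.99608908e-02, -4.57344939e-03, -1.13339926e-01, -3.40836270e-02,
       -5.45656065e-02, -5.64900130e+00]), 'joint_efforts': array([-4.05342464e-03, -5.25187719e+01, -5.06284404e+01, -3.91797521e-04,
        6.35973061e-03,  1.98522002e+00]), 'tool_pos': array([542.60583991, 175.86569154, 280.80481706]), 'tcp_rot': array([-1.79948634e+02,  6.34494908e-03,  9.78822703e+01]), 'ft_force': array([-0.6673197 ,  1.07281415, -0.87872016]), 'wrist_torque': array([0.02890689, 0.00547052, 0.02657024]), 'finger_gap': 85.16109375829491}
[[ 9.9000e-01  1.3000e-01  4.0000e-02  5.3043e+02]
 [ 1.4000e-01 -9.4000e-01 -3.2000e-01  2.5971e+02]
 [-0.0000e+00  3.3000e-01 -9.5000e-01  4.2353e+02]
 [ 0.0000e+00  0.0000e+00  0.0000e+00  1.0000e+00]]
```

View pics/w1.png

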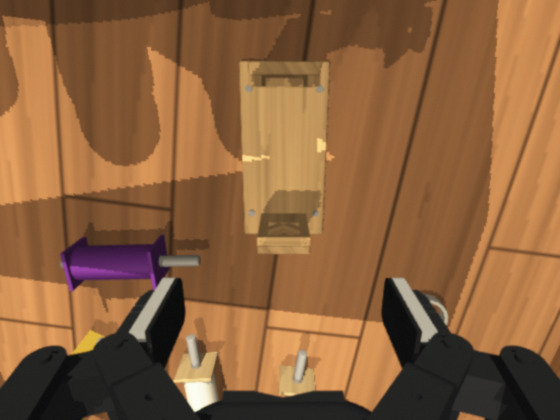

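The view shows the tall end at the top (284,72) and the roofed cup at the bottom (284,243), facing up-image. This agrees with the estimate. Next I measure it from depth.

```bash
python3 - <<'E'
from h import *
z=load('w1')
vv,uu=np.mgrid[50:265,225:345];P=world(z,uu.ravel(),vv.ravel());t=np.radians(97.8)
for lo,hi in((5,14),(80,92),(125,142)):
  k=(P[:,2]>lo)&(P[:,2]<hi);q=P[k][:,:2]; r=cv2.minAreaRect(q.astype(np.float32)); print(lo,k.sum(),np.median(P[k][:,2]),r)
  for yaw in (7.8,):
    a=np.array([-np.sin(np.radians(yaw)),np.cos(np.radians(yaw))]);b=np.array([a[1],-a[0]])
    print('  y',np.percentile((q-[544,175])@a,[1,99]),'x',np.percentile((q-[544,175])@b,[1,99]))
E
```

```text
5 11729 10.161077396678309 ((540.300537109375, 186.06246948242188), (100.25996398925781, 205.85455322265625), 7.420973300933838)
  y [-84.74461487 109.8645899 ] x [-50.74584952  46.97869855]
80 1034 85.15608629060455 ((541.8771362304688, 181.40771484375), (55.491512298583984, 177.34768676757812), 7.173688888549805)
  y [-81.7983602   95.19688272] x [-29.59909755  25.23878431]
125 1314 135.10694716637454 ((529.8682861328125, 270.33758544921875), (55.12294006347656, 18.337928771972656), 7.740451335906982)
  y [ 87.2234127 105.4715055] x [-28.37578106  25.8085017 ]
```

```bash
python3 -m jog '[[[-0.97,-0.42,0.17,0,0,0,1],[-0.97,-0.42,0.17,0,0,0,1],[-0.97,-0.42,0.17,0,0,0,1],[-0.97,-0.42,0.17,0,0,0,1],[-0.97,-0.42,0.17,0,0,0,1],[-0.97,-0.42,0.17,0,0,0,1],[0,0,0,0,0,-0.0128,1],[0,0,0,0,0,0,1],[0,0,0,0,0,0,1]]]'
python3 - <<'E'
from h import *
print(telemetry.sense()['tool_pos'],telemetry.sense()['tcp_rot']); im,_,_=shot('wrist','w2'); z=load('w2')
hsv=cv2.cvtColor(im,cv2.COLOR_RGB2HSV)
m=((hsv[...,1]<60)&(hsv[...,2]>165)).astype(np.uint8)
n,l,s,c=cv2.connectedComponentsWithStats(m)
for k in 1+np.argsort(-s[1:,4])[:4]:
  v,u=np.where(l==k);P=world(z,u,v);j=P[:,2]>30;q=P[j][:,:2]
  print(s[k],c[k],np.percentile(P[:,2],[5,50,99]), cv2.minAreaRect(q.astype(np.float32)) if j.sum()>5 else '')
E
```

```text
time: 3.52
tool_pos: [457.8, -129.1, 230.4]
tcp_rot: [180.0, -0.0, 102.5]
ft_force: [-0.5, -0.3, -0.0]
finger_gap: 86.0
[ 457.79521045 -129.06993372  230.37708383] [ 1.79990861e+02 -8.14874394e-04  1.02472220e+02]
[ 265  188   38   89 2962] [282.70391627 232.24341661] [39.65359125 46.41981977 49.38973971] ((459.9859924316406, -138.19586181640625), (37.723541259765625, 188.21173095703125), 11.530269622802734)
[282 126   6  44 233] [284.21030043 146.0472103 ] [31.54952802 32.81939096 34.55532892] ((452.2620544433594, -100.162109375), (4.839202404022217, 41.71525573730469), 12.35990047454834)
[421 166  19  39 214] [429.91121495 184.51401869] [31.4646189  32.63245798 34.59848832] ((603.991943359375, -105.18274688720703), (41.43096160888672, 6.172397136688232), 89.3742904663086)
[ 76 239  13  21 110] [ 82.12727273 248.54545455] [30.60402455 32.74007997 35.98965527] ((343.6403503417969, -153.204833984375), (285.82843017578125, 11.24575138092041), 50.52383041381836)
```

View pics/w2.png

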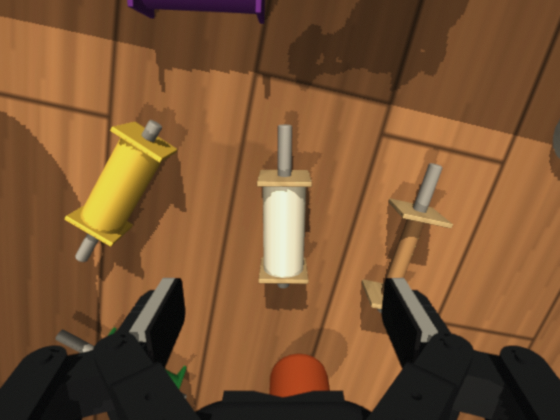

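```bash
python3 - <<'E'
from h import *
z=load('w2');im=z['im'];hsv=cv2.cvtColor(im,cv2.COLOR_RGB2HSV)
def comp(m,box):
  mm=np.zeros_like(m,np.uint8);x0,y0,x1,y1=box;mm[y0:y1,x0:x1]=m[y0:y1,x0:x1];v,u=np.where(mm);return world(z,u,v)
P=comp((hsv[...,1]<60)&(hsv[...,2]>165),(258,186,310,280));P=P[(P[:,2]>38)&(P[:,2]<55)]
pin=comp((hsv[...,1]<60)&(hsv[...,2]>60),(274,120,295,170));pin=pin[(pin[:,2]>27)&(pin[:,2]<36)]
pl=comp(np.ones(im.shape[:2],bool),(240,165,330,290));pl=pl[(pl[:,2]>50.5)&(pl[:,2]<56)]
for yaw in(12.4,):
  a=np.array([-np.sin(np.radians(yaw)),np.cos(np.radians(yaw))]);b=np.array([a[1],-a[0]]);o=np.array([468,-184])
  for n,Q in(('white',P),('pin',pin),('plates',pl)):
    q=Q[:,:2]-o;print(n,len(q),'y',np.percentile(q@a,[1,50,99]),'x',np.percentile(q@b,[1,50,99]),'slope',np.polyfit(q@a,q@b,1))
E
```

```text
white 2919 y [-45.88561121   2.20554116  47.16859833] x [-16.84424757   1.19383918  18.68670307] slope [0.00999336 0.99113903]
pin 530 y [ 64.30355719  85.59321659 106.05400848] x [-2.77367291  3.08956393  8.15771572] slope [-1.12973968e-03  2.75364769e+00]
plates 529 y [-53.08359805  52.39435015  57.11747232] x [-23.89101645   2.13622969  26.60256487] slope [-1.55117051e-03  1.93749955e+00]
```

```bash
python3 -m jog '[[[-0.54,0,0,0,0,0,1],[-0.54,0,0.5,0,0,0,1],[0,0,1,0,0,0,1],[0,0,1,0,0,0,1],[0,0,1,0,0,0,1],[0,0,0.6,0,0,0,1],[0,0,0.36,0,0,0,1],[0,0,0,0,0,0,1],[0,0,0,0,0,0,0.3],[0,0,0,0,0,0,0.3],[0,0,0,0,0,0,0.3],[0,0,0,0,0,0,0.3]]]' 80
python3 -m jog '[[[0,0,0,0,0,0,0.3],[0,0,0,0,0,0,0.3],[0,0,0,0,0,0,0.3],[0,0,0,0,0,0,0.3]]]'
```

```text
time: 5.08
tool_pos: [470.7, -182.9, 9.2]
tcp_rot: [179.9, 0.1, 102.4]
ft_force: [-0.4, 0.5, 7.5]
finger_gap: 42.3
time: 5.58
tool_pos: [470.7, -182.9, 9.3]
tcp_rot: [179.9, 0.1, 102.4]
ft_force: [-0.0, 1.3, 6.9]
finger_gap: 42.3
```

```bash
python3 -m jog '[[[0,0,-0.4,0,0,0,0.3],[0,0,-0.9,0,0,0,0.3],[0,0,-0.9,0,0,0,0.3],[0.4,0.2,0,0,0,0,0.3],[0.8,0.38,0,0,0,0,0.3],[0.8,0.38,0,0,0,0,0.3],[0.8,0.38,0,0,0,0,0.3],[0.8,0.38,0,0,0,0,0.3],[0.8,0.38,0,0,0,0,0.3],[0.8,0.38,0,0,0,0,0.3],[0.8,0.38,0,0,0,0.0136,0.3],[0,0,0,0,0,0,0.3]]]'
python3 -m jog '[[[0,0,0,0,0,0,0.3],[0,0,0,0,0,0,0.3]]]'
python3 - <<'E'
from h import *
shot('wrist','w3'); shot('scene','s3')
a=cv2.imread('pics/w3.png');b=cv2.imread('pics/s3.png')[60:270,280:560]
cv2.imwrite('pics/c3.png',np.hstack([cv2.resize(a,(400,300)),cv2.resize(b,(400,300))]))
E
```

```text
time: 7.08
tool_pos: [544.6, 144.4, 117.8]
tcp_rot: [179.9, -0.0, 97.7]
ft_force: [-0.3, -0.5, -1.7]
finger_gap: 42.2
time: 7.32
tool_pos: [544.2, 140.5, 117.3]
tcp_rot: [-180.0, 0.0, 97.5]
ft_force: [0.1, 0.2, -3.3]
finger_gap: 41.8
```

View pics/c3.png

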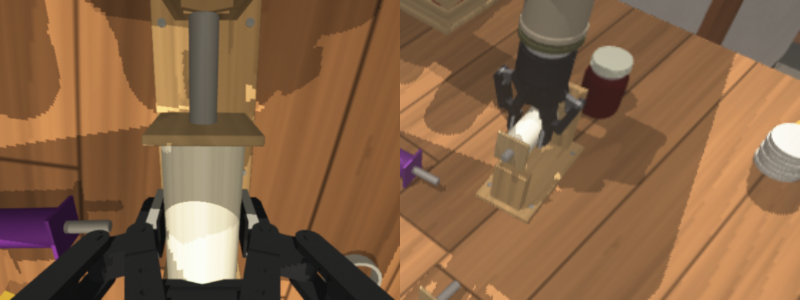

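The roll is held square in the jaws, with the pin pointing at the tall end (about (290,20) in the wrist image). I'll measure the pin's line and height.

```bash
python3 - <<'E'
from h import *
z=load('w3');print(telemetry.sense()['tool_pos'])
y=7.5;a=np.array([-np.sin(np.radians(y)),np.cos(np.radians(y))]);b=np.array([a[1],-a[0]]);o=np.array([542.4,174.8])
vv,uu=np.mgrid[0:200,180:400];P=world(z,uu.ravel(),vv.ravel());Y=(P[:,:2]-o)@a;X=(P[:,:2]-o)@b
k=(P[:,2]>125)&(P[:,2]<150)&(abs(X)<12)&(Y>23)
print(k.sum(),'Y',np.percentile(Y[k],[1,99]),'X',np.percentile(X[k],[2,50,98]))
for lo in range(20,90,10):
  j=k&(Y>lo)&(Y<lo+10)
  if j.sum()>20: print(lo,j.sum(),P[j,2].max().round(1),np.percentile(P[j,2],90).round(1),((X[j].min()+X[j].max())/2).round(2))
k=(P[:,2]>100)&(Y>0)&(Y<40)&(abs(X)>12)&(abs(X)<40);print('plate',k.sum(),np.percentile(Y[k],[1,50,99]),np.percentile(X[k],[1,99]),np.percentile(P[k,2],[50,98]))
k=(P[:,2]>100)&(Y>75)&(Y<110);print('wall',k.sum(),Y[k].min() if k.any() else 0)
E
```

```text
[544.29545183 140.50595096 117.36784974]
6216 Y [23.49219792 71.17190626] X [-9.44504502 -3.03928882  3.67619096]
20 764 142.7 141.3 -3.04
30 1172 142.5 141.3 -3.17
40 1270 142.8 141.4 -3.0
50 1339 143.0 141.4 -2.68
60 1455 143.2 141.4 -2.65
70 216 142.3 140.9 -2.74
plate 3369 [18.92315138 21.94375793 22.46956897] [-28.27062477  22.18574742] [150.0760223 160.9981713]
wall 0 0
```

```bash
python3 -m jog '[[[0,0.06,0.15,0,0,0,0.3],[0,0,0.15,0,0,0,0.3],[0.2,0,0,0,0,0,0.3],[0.2,0,0,0,0,0,0.3],[0.2,0,0,0,0,0,0.3],[0.2,0,0,0,0,0,0.3],[0.15,0,0,0,0,0,0.3],[0.15,0,0,0,0,0,0.3],[0,0,0,0,0,0,0.3],[0,0,0,0,0,0,0.3]]]'
python3 - <<'E'
from h import *
shot('wrist','w4'); shot('scene','s4')
z=load('w4');s=telemetry.sense();print(s['tool_pos'],s['ft_force'])
y=7.5;a=np.array([-np.sin(np.radians(y)),np.cos(np.radians(y))]);b=np.array([a[1],-a[0]]);o=np.array([542.4,174.8])
print('tcp Y,X',(s['tool_pos'][:2]-o)@a,(s['tool_pos'][:2]-o)@b)
vv,uu=np.mgrid[0:200,150:430];P=world(z,uu.ravel(),vv.ravel());Y=(P[:,:2]-o)@a;X=(P[:,:2]-o)@b
k=(P[:,2]>100)&(Y>55)&(Y<85)&(abs(X)>12)&(abs(X)<40);print('plate',k.sum(),np.percentile(Y[k],[1,50,99]) if k.any() else '')
A=cv2.imread('pics/w4.png');B=cv2.imread('pics/s4.png')[80:230,310:510]
cv2.imwrite('pics/c4.png',np.hstack([cv2.resize(A,(400,300)),cv2.resize(B,(400,300))]))
E
```

```text
time: 8.68
tool_pos: [540.3, 196.1, 102.4]
tcp_rot: [180.0, 0.0, 97.5]
ft_force: [1.0, -3.7, -2.2]
finger_gap: 42.1
[540.23585847 196.05249657 102.33480182] [ 1.32854528 -4.8261503  -1.16108536]
tcp Y,X 21.353155671285954 0.6283804555791757
plate 3203 [74.52066244 77.51128487 78.06745414]
```

View pics/c4.png

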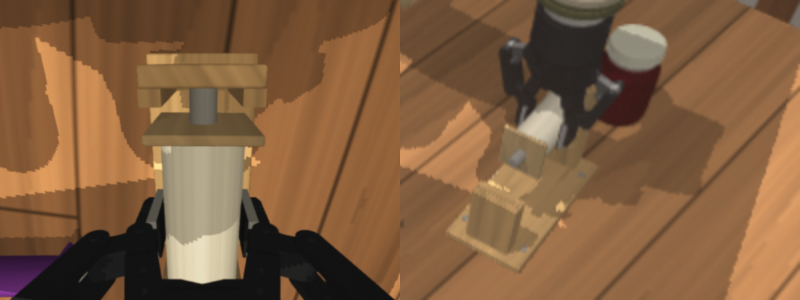

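The pin is in the channel and compressed about 31 mm (4.8 N). Lower it now.

```bash
python3 -m jog '[[[0,0,0.29,0,0,0,0.3],[0,0,0.29,0,0,0,0.3],[0,0,0.29,0,0,0,0.3],[0,0,0.27,0,0,0,0.3],[0,0,0,0,0,0,0.3],[0,0,0,0,0,0,0.3]]]'
python3 - <<'E'
from h import *
shot('wrist','w5'); shot('scene','s5')
z=load('w5');s=telemetry.sense();print(s['tool_pos'],s['ft_force'],s['wrist_torque'])
y=7.5;a=np.array([-np.sin(np.radians(y)),np.cos(np.radians(y))]);b=np.array([a[1],-a[0]]);o=np.array([542.4,174.8])
vv,uu=np.mgrid[0:250,150:430];P=world(z,uu.ravel(),vv.ravel());Y=(P[:,:2]-o)@a;X=(P[:,:2]-o)@b
k=(P[:,2]>60)&(P[:,2]<100)&(Y>68)&(Y<82)&(abs(X)<40);print('plate',k.sum(),np.percentile(Y[k],[1,50,99]),np.percentile(X[k],[1,99]),np.percentile(P[k,2],[50,98]))
B=cv2.imread('pics/s5.png')[80:230,310:510]
cv2.imwrite('pics/c5.png',np.hstack([cv2.resize(cv2.imread('pics/w5.png'),(400,300)),cv2.resize(B,(400,300))]))
E
```

```text
time: 9.52
tool_pos: [539.7, 196.3, 44.9]
tcp_rot: [-179.9, 0.0, 97.5]
ft_force: [0.7, -4.3, -2.5]
finger_gap: 42.5
[540.01285507 196.39555055  45.37994981] [ 0.0920718  -4.03895281 -2.38992325] [-0.8012814  -0.0533647   0.10409996]
plate 6860 [68.22544243 77.58500975 81.3487143 ] [-25.0314002   24.59977144] [83.18053898 88.39601682]
```

View pics/c5.png

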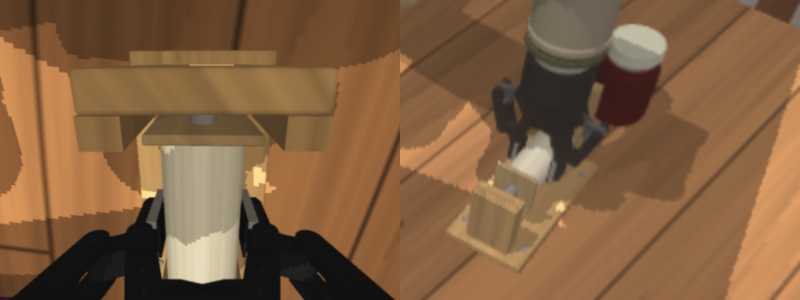

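The roll centre is about 62 mm high and centred, with the fixed pin in front of the cup (low end). Let it spring back into the cup.

```bash
python3 -m jog '[[[-0.1,0,0,0,0,0,0.3],[-0.1,0,0,0,0,0,0.3],[-0.1,0,0,0,0,0,0.3],[-0.1,0,0,0,0,0,0.3],[0,0,0.02,0,0,0,0.3],[0,0,0,0,0,0,0.3]]]'
python3 - <<'E'
from h import *
shot('scene','s6');s=telemetry.sense();print(s['ft_force'])
o=np.array([542.4,174.8]);print((s['tool_pos'][:2]-o)@[-.1305,.9914])
B=cv2.imread('pics/s6.png')[100:220,320:480]
cv2.imwrite('pics/c6.png',cv2.resize(B,(640,480),interpolation=cv2.INTER_CUBIC))
E
```

```text
time: 10.38
tool_pos: [542.9, 176.8, 44.4]
tcp_rot: [180.0, -0.0, 97.5]
ft_force: [1.1, -2.0, -1.7]
finger_gap: 41.6
[ 1.13830232 -1.90671435 -1.47053586]
1.920029512136542
```

View pics/c6.png

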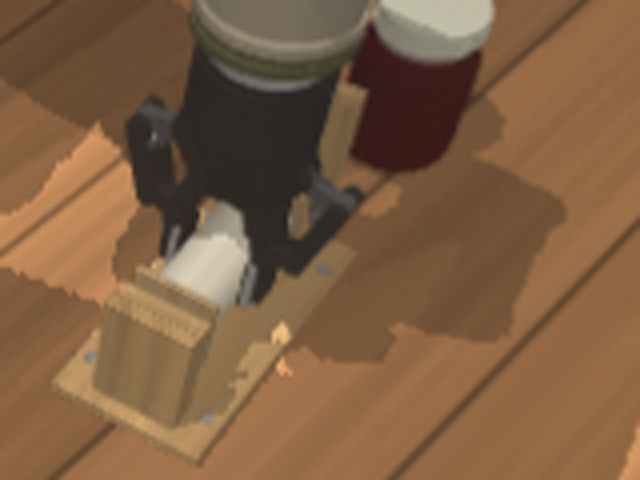

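The plate is now close to the low end, so the fixed pin has entered the cup. Move the last 2 mm, then release and lift off.

```bash
python3 -m jog '[[[-0.04,0,0.01,0,0,0,0.3],[0,0,0,0,0,0,0.3],[0,0,0,0,0,0,0.6],[0,0,0,0,0,0,0.8],[0,0,0,0,0,0,1],[0,0,0,0,0,0,1],[0,0,0,0,0,0,1],[0,0,0,0,0,0,1]]]'
python3 -m jog '[[[0,0,-0.2,0,0,0,1],[0,0,-0.5,0,0,0,1],[0,0,-1,0,0,0,1],[0,0,-1,0,0,0,1],[0,0,-1,0,0,0,1],[0,0,-1,0,0,0,1],[0,0,0,0,0,0,1],[0,0,0,0,0,0,1]]]'
python3 - <<'E'
from h import *
shot('scene','s7');shot('wrist','w7');z=load('w7')
y=7.5;a=np.array([-np.sin(np.radians(y)),np.cos(np.radians(y))]);b=np.array([a[1],-a[0]]);o=np.array([542.4,174.8])
vv,uu=np.mgrid[0:300,150:430];P=world(z,uu.ravel(),vv.ravel());Y=(P[:,:2]-o)@a;X=(P[:,:2]-o)@b;c=z['im'][vv.ravel(),uu.ravel()].astype(int)
w=(abs(Y)<46)&(abs(X)<25)&(P[:,2]>70)
for lo in range(-45,45,15):
  k=w&(Y>lo)&(Y<lo+15)
  if k.sum()>50: print(lo,k.sum(),np.percentile(P[k,2],[50,97]),np.percentile(X[k],[1,99]))
for lo,hi in((45,62),(-62,-45)):
  k=(Y>lo)&(Y<hi)&(abs(X)<32)&(P[:,2]>82)&(P[:,2]<95); print('plate',k.sum(),np.percentile(Y[k],[2,50,98]),np.percentile(X[k],[2,98]),np.percentile(P[k,2],[50,97]))
k=(Y>62)&(Y<88)&(abs(X)<9)&(P[:,2]>40)&(P[:,2]<75);print('pin',k.sum(),np.percentile(P[k,2],[50,97]) ,X[k].min(),X[k].max())
B=cv2.imread('pics/s7.png')[100:220,320:480]
cv2.imwrite('pics/c7.png',np.hstack([cv2.resize(cv2.imread('pics/w7.png'),(400,300)),cv2.resize(B,(400,300),interpolation=cv2.INTER_CUBIC)]))
E
```

```text
time: 11.42
tool_pos: [543.0, 174.6, 43.8]
tcp_rot: [-180.0, 0.0, 97.5]
ft_force: [-0.1, 0.1, -0.3]
finger_gap: 85.2
time: 12.42
tool_pos: [543.0, 174.6, 279.1]
tcp_rot: [180.0, -0.0, 97.5]
ft_force: [-0.4, -0.1, -0.5]
finger_gap: 85.2
-45 498 [78.93333851 81.72796436] [-19.9422427   17.92889277]
-30 506 [79.05237584 81.73381197] [-19.74599792  17.73533601]
-15 529 [78.83860981 81.64523308] [-19.54489358  17.56202561]
0 545 [78.82349581 81.65409289] [-19.28877511  17.34200304]
15 577 [78.76826352 81.76896405] [-19.07790746  17.988336  ]
30 585 [78.63420752 81.66418374] [-18.86671275  17.84288793]
plate 326 [51.15019041 53.26318118 55.83876033] [-25.37837132  23.37741767] [84.56748839 86.02074247]
plate 299 [-54.33016385 -51.15564575 -48.94233955] [-25.84080666  23.76616898] [84.98493715 86.48150699]
pin 396 [64.42093229 66.66734152] -8.842516255299783 8.801639733863517
```

View pics/c7.png

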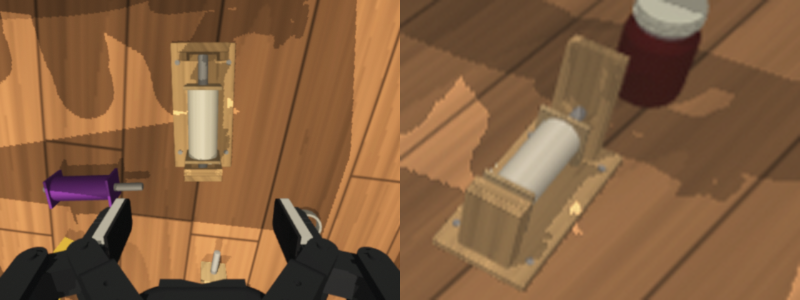

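The roll is seated: its top is 81.7 mm high at both ends (centre about 60), centred within 1 mm, and the gripper is clear. Handing in.

```bash
python3 -c "
from bench import job; print(job.hand_in())"
```

```text
the job is handed in; nothing more can be done
None
```

The white label roll is loaded in the wooden holder and released, and the job was handed in with the robot clock at about 12.5 s of the 40 s allowed.

I gripped the roll across the paper and pressed its sprung pin about 31 mm into the tall channel, with 4–5 N measured at the wrist. I then lowered it past the low end, let the fixed pin spring into the roofed cup, opened the fingers and lifted clear.

**Last checks:**
- **Level:** the top of the roll measures 81.7 mm at both ends, so its centre is about 60 mm above the table, as required.
- **Position:** both end plates are within about 1 mm of where they should sit, and the sprung pin is still in its channel.
- **Robot clear:** the gripper is about 235 mm above the release height, and the wrist force is about zero.
- **Empty spindle:** I never touched it.

No check failed or disagreed. I could not see the fixed pin inside the cup because the roof hides it. I judged it seated from the plate position and the level roll.

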